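# Ready the paint caddy for carrying

### The arm

A 6-joint arm with a two-finger parallel gripper is mounted at the origin on the work surface. World frame = base frame: x ahead of the robot, y to its left, z up, the work surface at z = 0. Lengths are in m, angles in rad, forces in N, time in s.
With the tool pointing down it reaches from about 0.35 to 0.975 m from the base axis. Payload 7.1 kg.
Tool frame: the origin (TCP) lies between the finger pads; the fingertips stand 22 mm ahead of it and the grasp point (between the pads) lies 3 mm ahead of it (r.tip_reach is the distance from the TCP to the fingertips, in m); z points along the fingers, y is the line along which they close (so a half turn about z gives the same grasp; the last joint's range is limited). The gripper opens to 88 mm and grips with 3 to 60 N. Pads are 20 mm wide; open, the fingers measure 115 mm over their backs; the gripper's body (75 mm by 178 mm) begins 61 mm behind the grasp point.
Start: joints at [-1.294, 0.423, 1.63, -0, 1.089, -0.019], TCP at [0.182, -0.598, 0.245] pointing down, gripper open.
Joint ranges: [-3, 3], [-0.9, 2.11], [0.09, 2.58], [-1.31, 4.45], [0.11, 2.69], [-2.54, 2.54]. Speed limits (rad/s): [2.39, 2.39, 3.01, 3.14, 3.14, 3.14].

### API

Orientations are given as a unit quaternion [w, x, y, z].
In Python, from rig import r, grab_frame, calibration, workorder gives the robot as it stands.
- The arm moves only by the tool move_arm, never from a script. Its argument "steps" is one flat list of numbers, 7 for each row, row after row: the shift along the tool's x, y, z each as a share of 0.2 m, from -1 to 1, then the turn, a rotation vector about the tool's x, y, z each as a share of 90 degrees, from -1 to 1, then the opening, from -1 (shut) to 1 (fully open). A call has 1 to 10 rows; each row is the pose to reach, as a shift and turn from the pose commanded when the call began, along the tool's axes at that moment; what a row does not reach only later rows make up. A row lasts 1/8 s, in which the tool goes at most 62.5 mm and 10.7 degrees, less where a joint would pass 70% of its speed; a pose out of reach is approached as far as the arm can. A call with a number of a shift or a turn outside -1 to 1 is refused whole. A call with a gripper value outside its range is refused whole. The fingers move at their own pace and stop on an object; "grip_force" is the grip in N (left out, the last holds). Time passes only in rows, so rows that repeat a pose let the fingers close. It gives the time, the measured TCP pose, the force, the opening and the grip force at its end, in the units of the state.
- r.get_state(): the state, without advancing time (a new reading comes with each control period).
- grab_frame(name): name is "scene" or "top" or "wrist"; returns the picture (480x640x3 uint8, red, green, blue); there is no depth.
- calibration(name): a dict with "fx", "fy", "cx", "cy" (pixels), "position" and "orientation" of the camera in the world; the wrist camera has in their place "tool_from_camera" (4x4, takes a point from camera to tool coordinates, whose origin is the TCP and whose axes are the flange's). Camera axes: x right, y down, z forward; pixel columns grow to the right and rows downward; lengths in m; the calibration is good to about 2 mm. A picture is of the moment at which its call begins: read the wrist's pose just before it. calibration takes no time and is no camera call.
- workorder.hand_in(): hands the job in; it is judged then, once.
The state is a dict: "time": time; "joints": joint angles; "joint_velocities": joint speeds; "joint_torque": joint torques, N m; "tcp_pos": TCP position; "eef_rot": TCP orientation; "force": force on the tool from outside, world axes, zero at the start; "moment": the same for the moment, N m; "grip_width": opening from 0.0 (shut) to 1.0 (fully open); "finger_force": force on a finger pad.
Only numpy, scipy, OpenCV 4.12 (cv2) and the standard library are available. Lean on these libraries where they do the work, as an engineer would, in place of code of your own. Each camera call takes 0.05 s, during which the arm holds its last target. There are 200 camera calls.

### The job

Get the paint caddy ready to be carried: first stand the bottle that has tipped over in it upright on the caddy's floor, between the others, and let go of it; then swing the carry handle up until it snaps home in its upright catch and stays there. Don't knock over the other bottles or the jar in the caddy, and leave everything else on the table where it is.

Things in the scene. Friction and masses are not known exactly. Their poses are not given: they have to be found in the camera images.
- caddy: open wooden caddy, fixed (sizes here and below in mm), 136 deep (x), 356 long (y). Origin: centre of its underside, on the table; the handle folds to its -x side; z up. One inner lane 120 (x) by 340 (y), floor 8 above the origin. Walls 8 thick: long walls 40 high, end walls 65 high with a 60 wide ear up to 107 in the middle for the handle's pivot. Sprung catches stand 16 out below the pivots.
- pivot (a point): middle of the handle's hinge axis, 85 above the caddy's origin; the axis runs along the caddy's y
- grip (a point): centre of the handle's round wooden grip bar, 20 diameter, 370 long along the caddy's y, 155 from the hinge axis. Two flat aluminium arms 5 thick, 16 wide, just outside the end walls (at y = +-185), join it to the pivots.
- handle (a joint): carry handle, rad: 0 = level towards caddy -x, 1.571 = upright (end stop). At q the grip is 155*cos(q) towards -x of the pivot and 155*sin(q) above it. Starts at 0.2 to 0.5 and stays where left (2 N at the grip moves it). From about 1.0 the catches resist (up to 13 N at the grip); past about 1.38 they snap it to 1.57 and hold it there.
- bottle: the tipped one: square white bottle lying on the caddy's floor along the lane, cap towards the caddy's +y. Origin: centre of its base; z runs from base to cap. Square body 44 by 44 up to 52 (lies on one flat side), then shoulder and neck, cap 22 diameter from 64 to 90 (top). 75 to 145 g; with its base edge down, tips upright by itself from 60 deg. Upright, its origin is 8 above the caddy's. 
- cap (a point): centre of the tipped bottle's cap, on its axis 77 from the base
- mate_a: capped paint bottle, the same shape and size as bottle (90 tall, 44 by 44), standing at the caddy's -y end; origin at the centre of its base; it must stay standing
- mate_b: squat jar, 60 tall, 42 diameter, standing in the caddy's +y end; origin at the centre of its base; it must stay standing
- mate_c: capped paint bottle of the same shape and size as bottle, standing beside mate_b at the caddy's +y end; origin at the centre of its base; it must stay standing
- slice: disc cut from a trunk, bark edge, 90 diameter, 20 thick, lying flat on the table (mm), a bystander; origin at the centre of its underside
- log: short upright piece of branch, 48 diameter, 35 tall (mm), a bystander; origin at the centre of its underside
- pebble_a: flat grey pebble, 52 wide, 18 thick (mm), a bystander; origin at the centre of its underside
- pebble_b: flat pale pebble, 44 wide, 15 thick (mm), a bystander; origin at the centre of its underside
- big_bottle: upright bottle, 52 diameter, 140 tall (mm), a bystander; origin at the centre of its underside
- glue: upright white bottle with black cap, 48 diameter, 120 tall (mm), a bystander; origin at the centre of its underside
Not all that is in view belongs to the job. What is shaped like the bottle but green is not meant.

How it is judged:
By the outcome, as a careful person would: the job done as asked, in the order asked, and still so for the second after the job is handed in, with the robot touching nothing.
It also fails if it takes over 54 s, if anything falls off the work surface, if the arm or the gripper's body presses on something with over 40 N, if the wrist force passes 120 N, or if a joint passes its speed limit or range.

## Working session

There is one attempt and no reset: what is moved stays moved. The work goes in short steps, Python scripts to look and compute and a tool call to move; the robot and the scene stay as the last step left them, time stands still between calls to the robot, and variables do not carry over. Pictures are saved under pics/ and viewed, at most 10 in all, crops included, and the job is handed in when it is done.

Besides the shell and the picture viewer there is one more tool, called after "Emit:" by a JSON object that holds its "name" and its "arguments", one argument or row to a line. move_arm: Moves the arm, as the interface text tells. Shift numbers are shares of 0.2 m and turn numbers shares of 90 degrees, none past 1 either way. Its arguments: {"type":"object","properties":{"steps":{"type":"array","items":{"type":"number"}},"grip_force":{"type":"number"}},"required":["steps"]}

```bash
ls; mkdir -p pics
python3 - <<'E'
from rig import r, grab_frame, calibration, workorder
import cv2
for n in("scene","top"):
    cv2.imwrite(f"pics/{n}0.png",cv2.cvtColor(grab_frame(n),cv2.COLOR_RGB2BGR))
    print(n,calibration(n))
print(calibration("wrist")); print(r.get_state())
E
```

```text
pics
scene {'fx': 574.9702913658633, 'fy': 574.9702913658633, 'cx': 323.5211866747079, 'cy': 234.2509495544728, 'position': array([ 1.16663032, -0.22184325,  1.27266482]), 'orientation': array([-0.21823096,  0.78315411,  0.56332786, -0.14733163])}
top {'fx': 563.1827088338632, 'fy': 563.1827088338632, 'cx': 323.0788836658977, 'cy': 235.85258345977815, 'position': array([0.27080866, 0.01075128, 1.22148558]), 'orientation': array([-0.06218284,  0.70740657, -0.70068387,  0.06893001])}
{'fx': 409.8667634153725, 'fy': 409.8667634153725, 'cx': 315.68214154089236, 'cy': 242.46624251316126, 'tool_from_camera': array([[-1.00232896e-05, -9.54696121e-01, -2.97582452e-01,
         8.18238146e-02],
       [ 9.99999829e-01, -1.83781688e-04,  5.55921144e-04,
         7.46641563e-04],
       [-5.85425966e-04, -2.97582395e-01,  9.54695960e-01,
        -1.39782591e-01],
       [ 0.00000000e+00,  0.00000000e+00,  0.00000000e+00,
         1.00000000e+00]])}
{'time': 0.1, 'joints': array([-1.29402792e+00,  4.23768651e-01,  1.63058479e+00,  5.04913418e-06,
        1.08857305e+00, -1.90109580e-02]), 'joint_velocities': array([-5.09107487e-04, -1.71886857e-03, -2.96112506e-03, -3.37436242e-04,
        4.68861119e-05,  1.77310080e-03]), 'joint_torque': array([-3.45988456e-04, -5.45608914e+01, -2.74324197e+01,  6.45322306e-02,
        1.89488113e-02, -9.42098666e-06]), 'tcp_pos': array([ 0.18207421, -0.59741892,  0.24398807]), 'eef_rot': array([-6.61673889e-04,  9.89084190e-01,  1.47349990e-01, -8.34963840e-05]), 'force': array([-0.32372152,  0.14790682, -0.93154306]), 'moment': array([-0.00350997,  0.01878447, -0.01298549]), 'finger_force': 0.0, 'grip_width': 1.0018047275402402}
```

View pics/scene0.png

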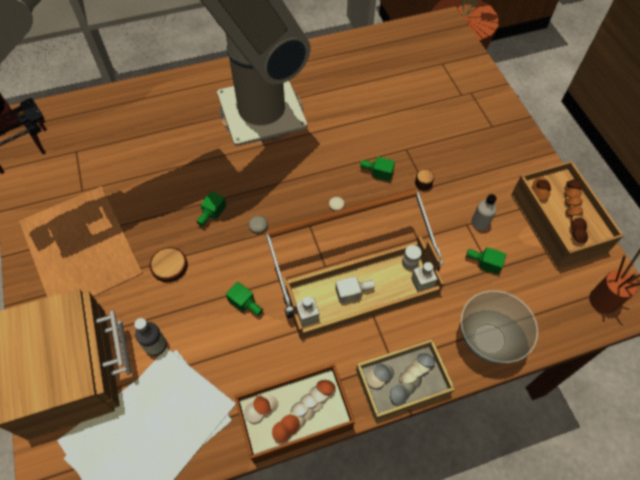

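View pics/top0.png

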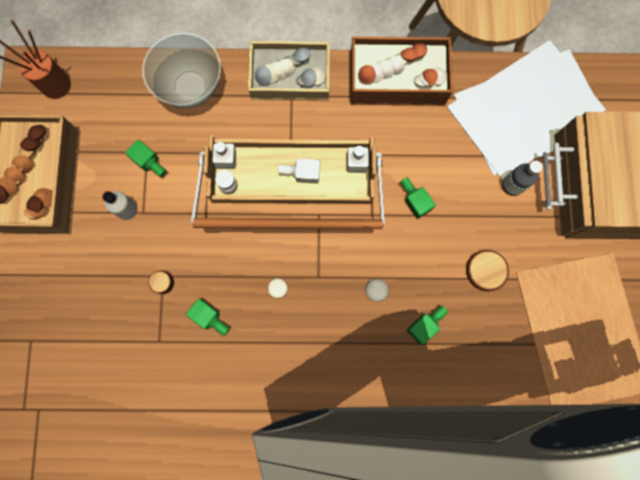

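The top view shows the tipped white bottle with its body at about (307,170) and cap at (286,170), inside the caddy. The caddy spans roughly (207..375, 140..202), and the handle's grip bar lies along row 223.

Things that could be mistaken for the bottle (top view):
- white standing bottles at (223,155) and (358,158)
- jar at (226,182)
- four green lying bottles at (146,158), (419,197), (207,316) and (428,325)

My choice is the white lying one at (302,170), seen in the scene view at (352,290).

```bash
cat > h.py <<'E'
from rig import r, grab_frame, calibration, workorder
import numpy as np, cv2
from scipy.spatial.transform import Rotation as R
def q2R(q): return R.from_quat(np.roll(q,-1)).as_matrix()
def cam(name,st=None):
    c=calibration(name); K=(c['fx'],c['fy'],c['cx'],c['cy'])
    if name=='wrist':
        T=c['tool_from_camera']; A=q2R(st['eef_rot'])
        return K,A@T[:3,:3],A@T[:3,3]+st['tcp_pos']
    return K,q2R(c['orientation']),np.array(c['position'])
def ray(C,p):
    K,A,o=C; d=A@np.array([(p[0]-K[2])/K[0],(p[1]-K[3])/K[1],1.]); return o,d/np.linalg.norm(d)
def onz(C,p,z):
    o,d=ray(C,p); return o+d*(z-o[2])/d[2]
def tri(*cp):
    M=np.zeros((3,3));b=np.zeros(3)
    for C,p in cp:
        o,d=ray(C,p);P=np.eye(3)-np.outer(d,d);M+=P;b+=P@o
    x=np.linalg.solve(M,b)
    return x,[np.linalg.norm((np.eye(3)-np.outer(ray(C,p)[1],ray(C,p)[1]))@(x-C[2])) if 0 else np.linalg.norm(np.cross(ray(C,p)[1],x-C[2])) for C,p in cp]
def proj(C,X):
    K,A,o=C; c=A.T@(np.asarray(X)-o); return np.array([K[0]*c[0]/c[2]+K[2],K[1]*c[1]/c[2]+K[3]])
def save(n,im,s=1): cv2.imwrite(n,cv2.cvtColor(cv2.resize(im,None,fx=s,fy=s,interpolation=cv2.INTER_CUBIC),cv2.COLOR_RGB2BGR))
E
python3 - <<'E'
from h import *
t=cv2.cvtColor(cv2.imread('pics/top0.png'),cv2.COLOR_BGR2RGB); s=cv2.cvtColor(cv2.imread('pics/scene0.png'),cv2.COLOR_BGR2RGB)
a=cv2.resize(t[125:235,185:395],(798,418),interpolation=cv2.INTER_CUBIC)
save('pics/ctop.png',a)
b=cv2.resize(s[185:335,255:455],(800,600),interpolation=cv2.INTER_CUBIC); save('pics/cscene.png',b)
T=cam('top');S=cam('scene')
print('axes top',np.round(T[1],3))
for n,p,q in [('body',(307,170),(348,290)),('cap',(286,170),(367,287)),('a',(359,152),(307,302)),('c',(220,147),(428,267)),('jar',(226,178),(412,251))]:
    print(n,tri((T,p),(S,q)), onz(T,p,.05))
E
```

```text
axes top [[ 0.009 -0.983  0.185]
 [-1.    -0.01  -0.009]
 [ 0.01  -0.185 -0.983]]
body (array([0.64219899, 0.03737075, 0.02892194]), [np.float64(0.0004142523909177912), np.float64(0.00041425239091785456)]) [0.63552244 0.03650695 0.05      ]
cap (array([0.64490562, 0.08484424, 0.01909717]), [np.float64(0.0010948850845989794), np.float64(0.0010948850845990219)]) [0.63498593 0.08190676 0.05      ]
a (array([ 0.66516787, -0.07250909,  0.08671434]), [np.float64(0.0009992422058478514), np.float64(0.0009992422058478592)]) [ 0.67766077 -0.07619968  0.05      ]
c (array([0.6714671 , 0.22011449, 0.0901616 ]), [np.float64(0.0009690757199720576), np.float64(0.0009690757199719727)]) [0.68536765 0.22655754 0.05      ]
jar (array([0.61059582, 0.2089858 , 0.0682517 ]), [np.float64(0.0014282741055430886), np.float64(0.0014282741055430671)]) [0.61553387 0.21069612 0.05      ]
```

View pics/ctop.png

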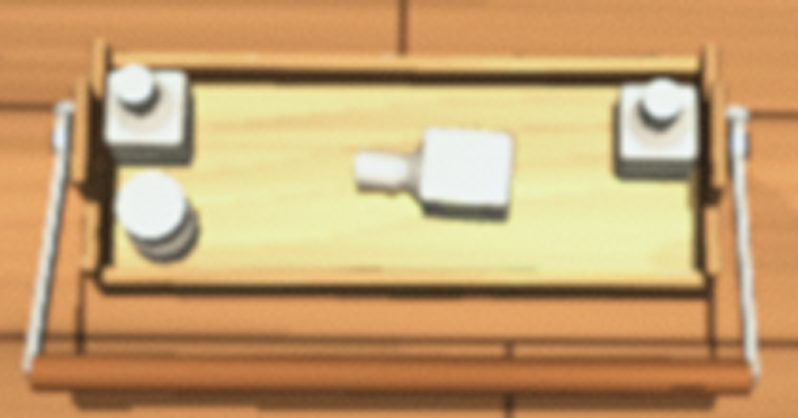

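View pics/cscene.png

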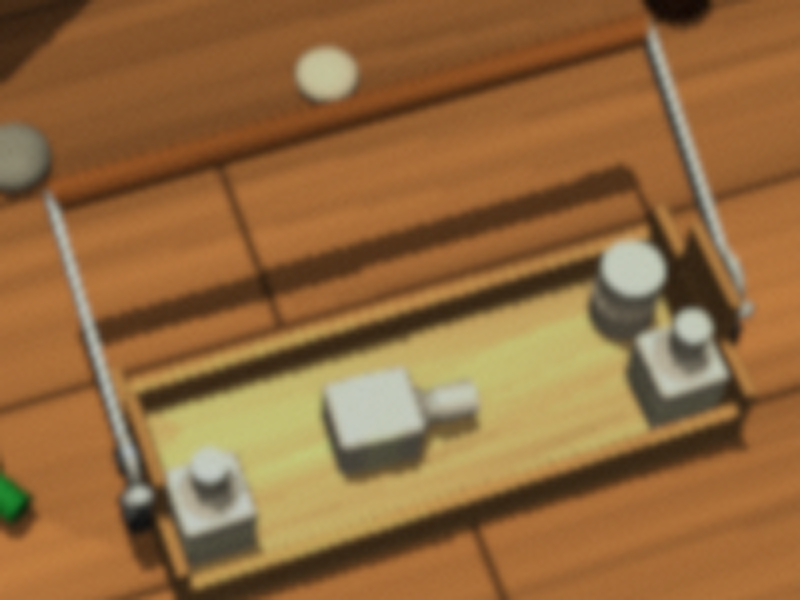

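The crops confirm the choice: a white square body lying with its cap towards +y, at top crop (467,165) with cap (380,170), and scene crop (375,405) with cap (450,400). Next I triangulate it together with the caddy and the handle.

Run:
```python
from h import *
T=cam('top');S=cam('scene')
t=lambda u,v:(185+u/3.8-.4,125+v/3.8-.4); s=lambda u,v:(255+u/4-.4,185+v/4-.4)
P={}
for n,a,b in [('bar+y',(32,373),(648,28)),('bar-y',(752,375),(52,190)),('piv+y',(65,106),(747,308)),('piv-y',(738,112),(137,495)),
 ('bodytop_-y+x',(514,130),(340,460-25)),('capc',(380,170),(452,400)),('ncap_a',(661,101),(212,468)),('cap_c',(137,86),(692,328)),('jar',(153,203),(633,268)),
 ('wallcorner -y-x',(703,280),(132,387)),('floor?body c',(468,164),(372,403))]:
    x,e=tri((T,t(*a)),(S,s(*b))); P[n]=x; print(n,x.round(4),round(e[0],4))
print('yaw bar',np.degrees(np.arctan2(*-(P['bar+y']-P['bar-y'])[:2]))) 
print('yaw piv',np.degrees(np.arctan2(*-(P['piv+y']-P['piv-y'])[:2])))
g=(P['bar+y']+P['bar-y'])/2; p=(P['piv+y']+P['piv-y'])/2
print('grip',g,'pivot',p,'r',np.linalg.norm((g-p)[[0,2]]),'q',np.arctan2(g[2]-p[2],p[0]-g[0]))
print('cap at z=.03 top/scene',onz(T,t(380,170),.035),onz(S,s(452,400),.035)); print('body at .052',onz(T,t(468,164),.052),onz(S,s(372,403),.052))
```

```text
bar+y [0.4977 0.2576 0.1408] 0.0017
bar-y [ 0.4989 -0.1127  0.1486] 0.0016
piv+y [0.6631 0.2606 0.0778] 0.0009
piv-y [ 0.6637 -0.115   0.0791] 0.0012
bodytop_-y+x [0.6576 0.0093 0.061 ] 0.0004
capc [0.6434 0.0868 0.0283] 0.0005
ncap_a [ 0.6659 -0.0713  0.0897] 0.001
cap_c [0.6707 0.2189 0.0913] 0.0013
jar [0.6114 0.2117 0.0651] 0.0012
wallcorner -y-x [ 0.5782 -0.0962  0.0372] 0.0037
floor?body c [0.6402 0.0356 0.0518] 0.0007
yaw bar 179.8138534407009
yaw piv 179.90697488350216
grip [0.49834059 0.07245018 0.14467309] pivot [0.66344142 0.0727828  0.07846602] r 0.17788102924867907 q 0.3813766814388721
cap at z=.03 top/scene [0.64112384 0.08591396 0.035     ] [0.64630036 0.08563852 0.035     ]
body at .052 [0.63996028 0.03489518 0.052     ] [0.64046901 0.03616946 0.052     ]
```

Emit:
{"name": "move_arm", "arguments": {
  "steps": [1,-1,-0.25,0,0,-0.812,0,1,-1,-0.25,0,0,-0.812,0,1,-1,-0.25,0,0,-0.812,0,1,-1,-0.25,0,0,-0.812,0,1,-1,-0.25,0,0,-0.812,0,1,-1,-0.25,0,0,-0.812,0,1,-1,-0.25,0,0,-0.812,0,1,-1,-0.25,0,0,-0.812,0]
}}

```text
time: 1.1
tcp_pos: [0.3152, -0.3479, 0.2945]
eef_rot: [-0.0, 0.707, 0.707, 0.0]
force: [-0.5, 0.1, -0.1]
grip_width: 0.5
finger_force: 0.0
```

Emit:
{"name": "move_arm", "arguments": {
  "steps": [1,0.8,0,0,0,0,0,1,0.8,0,0,0,0,0,1,0.8,0,0,0,0,0,1,0.8,0,0,0,0,0]
}}

```text
time: 1.6
tcp_pos: [0.4722, -0.1514, 0.2947]
eef_rot: [0.0, 0.708, 0.706, -0.0]
force: [1.0, -1.3, 0.1]
grip_width: 0.5
finger_force: 0.0
```

Emit:
{"name": "move_arm", "arguments": {
  "steps": [1,0.75,0.2,0,0,0,0,1,0.75,0.2,0,0,0,0,1,0.75,0.2,0,0,0,0,1,0.75,0.2,0,0,0,0,1,0.75,0.2,0,0,0,0]
}}

```text
time: 2.22
tcp_pos: [0.6225, 0.0502, 0.2531]
eef_rot: [-0.001, 0.707, 0.707, -0.0]
force: [0.2, -0.1, 0.1]
grip_width: 0.499
finger_force: 0.0
```

Run:
```python
from h import *
import json
st=r.get_state(); im=grab_frame('wrist'); save('pics/w1.png',im); print(st['tcp_pos'],st['eef_rot'],st['grip_width'],st['time'])
C=cam('wrist',st)
print(proj(C,(.643,.086,.03)),proj(C,(.64,.035,.052)))
```

```text
[0.62250358 0.05018968 0.25306537] [-5.85881278e-04  7.06913920e-01  7.07299287e-01 -2.92115308e-04] 0.49850615516972796 2.225
[339.28133953 168.80672762] [336.15017396 231.52807241]
```

View pics/w1.png

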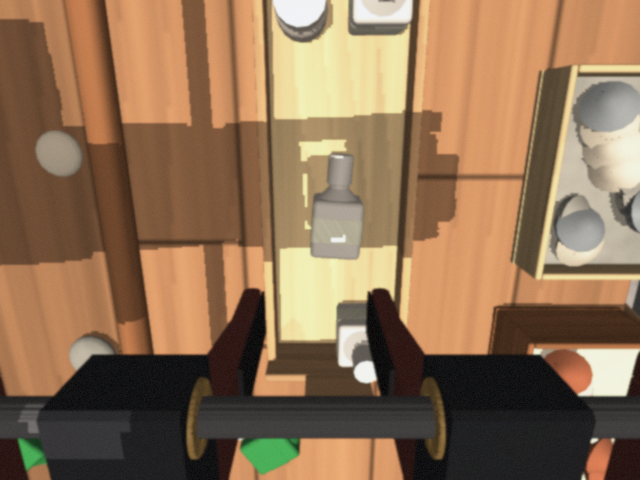

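The wrist view shows the cap at (341,168), predicted (339,169), and the body at about (338,228), so the measurements agree. The jar and mate_c are at the top, mate_a is at (360,330) and the bar is at about (115,240).

Emit:
{"name": "move_arm", "arguments": {
  "steps": [0.175,0.11,0.6,0,0,0,0,0.175,0.11,0.6,0,0,0,0,0.175,0.11,0.8,0,0,0,0,0.175,0.11,0.9,0,0,0,0,0.175,0.11,0.95,0,0,0,0,0.175,0.11,0.95,0,0,0,0]
}}

```text
time: 3.02
tcp_pos: [0.6436, 0.0816, 0.0655]
eef_rot: [0.0, 0.707, 0.707, 0.0]
force: [0.7, -0.3, -0.2]
grip_width: 0.504
finger_force: 0.0
```

Run:
```python
from h import *
st=r.get_state(); im=grab_frame('wrist'); save('pics/w2.png',im); print(st['tcp_pos'],st['time'])
C=cam('wrist',st)
print(proj(C,(.644,.086,.03)))
```

```text
[0.64360862 0.08160603 0.06548854] 3.025
[316.58662631 288.10972169]
```

View pics/w2.png

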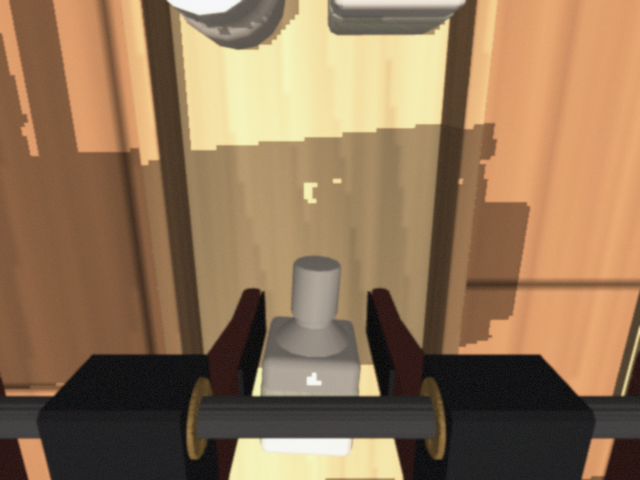

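The cap is centred between the fingers at (316,290), as predicted. I go down and close gently.

Emit:
{"name": "move_arm", "arguments": {
  "steps": [0.02,0,0.138,0,0,0,0,0.02,0,0.138,0,0,0,0,0.02,0,0.138,0,0,0,-1,0.02,0,0.138,0,0,0,-1,0.02,0,0.138,0,0,0,-1,0.02,0,0.138,0,0,0,-1],
  "grip_force": 10
}}

```text
time: 3.82
tcp_pos: [0.6438, 0.0863, 0.0379]
eef_rot: [0.0, 0.707, 0.707, 0.001]
force: [0.1, 1.1, 3.9]
grip_width: 0.247
finger_force: 9.7
```

Emit:
{"name": "move_arm", "arguments": {
  "steps": [0,0,-0.25,0,0,0,-1,0,0,-0.5,0,0.1,0,-1,0,0,-0.5,0,0.2,0,-1,0,0,-0.5,0,0.3,0,-1,0,0,-0.5,0,0.4,0,-1,0,0,-0.5,0,0.5,0,-1,0,0,-0.5,0,0.6,0,-1,0,0,-0.5,0,0.7,0,-1,0,0,-0.5,0,0.7,0,-1]
}}

```text
time: 4.95
tcp_pos: [0.6422, 0.085, 0.1342]
eef_rot: [-0.371, 0.604, 0.602, 0.368]
force: [0.4, -0.2, -0.5]
grip_width: 0.249
finger_force: 10.0
```

Run:
```python
from h import *
st=r.get_state(); print(st['tcp_pos'],st['eef_rot'],st['time'],st['joints'].round(2),st['grip_width'])
S=grab_frame('scene')[185:335,255:455]; W=grab_frame('wrist')
a=cv2.resize(S,(400,300),interpolation=cv2.INTER_CUBIC); b=cv2.resize(W,(400,300)); save('pics/m3.png',np.hstack([a,b]))
```

```text
[0.64219153 0.0849565  0.13422151] [-0.37056558  0.60434618  0.60162293  0.36809876] 4.95 [-0.28  0.84  1.62  1.06  1.37 -0.9 ] 0.24877199592219043
```

View pics/m3.png

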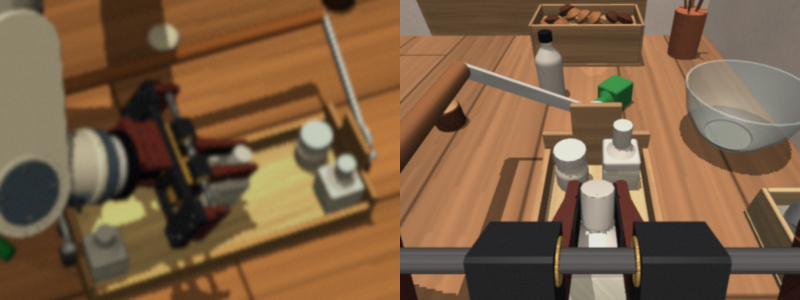

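The scene view shows the bottle lifted with the tool tilted about 63°. The wrist view shows the cap held at about (597,200), and the jar and mate_c still standing. I lower it towards floor contact with a bit more tilt.

Emit:
{"name": "move_arm", "arguments": {
  "steps": [0.032,0,0.0625,0,0.05,0,-1,-0.05,0,0.1,0,0.05,0,-1,-0.1,0,0.13,0,0.05,0,-1,-0.151,0,0.155,0,0.05,0,-1,-0.151,0,0.155,0,0.05,0,-1,-0.151,0,0.155,0,0.05,0,-1]
}}

```text
time: 5.8
tcp_pos: [0.6434, 0.0999, 0.0963]
eef_rot: [-0.393, 0.588, 0.588, 0.393]
force: [-0.4, 0.1, -0.8]
grip_width: 0.243
finger_force: 10.0
```

Run:
```python
from h import *
st=r.get_state(); print(st['tcp_pos'],st['force'],st['moment'],st['time'])
A=q2R(st['eef_rot']);print(A.round(3))
W=grab_frame('wrist'); S=grab_frame('scene')[185:335,255:455]
save('pics/m4.png',np.hstack([W[240:480,200:440],cv2.resize(S,(320,240),interpolation=cv2.INTER_CUBIC)]))
```

```text
[0.64337369 0.09993024 0.09626779] [-0.39201347  0.05635785 -0.79038018] [-0.50673446 -0.08526994 -0.01241719] 5.8
[[-0.     1.    -0.   ]
 [ 0.383  0.     0.924]
 [ 0.924  0.    -0.383]]
```

View pics/m4.png

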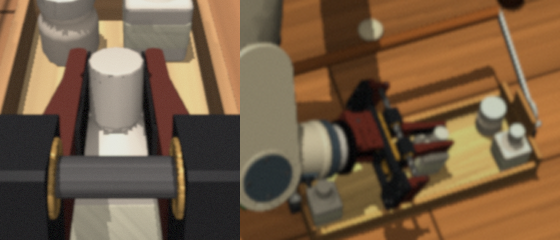

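Emit:
{"name": "move_arm", "arguments": {
  "steps": [-0.0139,0,0.0057,0,0,0,-1,-0.0139,0,0.0057,0,0,0,-1,-0.0278,0,0.0115,0,0,0,-1,-0.0278,0,0.0115,0,0,0,-1]
}}

```text
time: 6.4
tcp_pos: [0.6434, 0.1002, 0.0909]
eef_rot: [-0.393, 0.587, 0.588, 0.393]
force: [-0.4, -0.4, 4.7]
grip_width: 0.245
finger_force: 10.0
```

Emit:
{"name": "move_arm", "arguments": {
  "steps": [0,0,0,0,0,0,-0.3,0,0,0,0,0,0,0,0,0,0,0,0,0,0,0,0,0,0,0,0,0,0,0,0,0,0,0,0,0,0,0,0,0,0,0]
}}

```text
time: 7.15
tcp_pos: [0.6432, 0.1, 0.0901]
eef_rot: [-0.393, 0.588, 0.588, 0.393]
force: [-0.8, 0.0, 0.4]
grip_width: 0.497
finger_force: 0.0
```

Run:
```python
from h import *
st=r.get_state(); print(st['tcp_pos'],st['force'],st['grip_width'],st['time'])
C=cam('wrist',st); print(proj(C,(.643,.072,.098)),proj(C,(.643,.072,.06)))
W=grab_frame('wrist'); S=grab_frame('scene')[185:335,255:455]
save('pics/m5.png',np.hstack([W[180:480,170:470],cv2.resize(S,(400,300),interpolation=cv2.INTER_CUBIC)]))
```

```text
[0.6431873  0.10004276 0.09005604] [-7.83890331e-01  3.63826219e-04  3.88219172e-01] 0.4973461163300345 7.15
[315.36920343 390.92061898] [315.34832685 444.22184049]
```

View pics/m5.png

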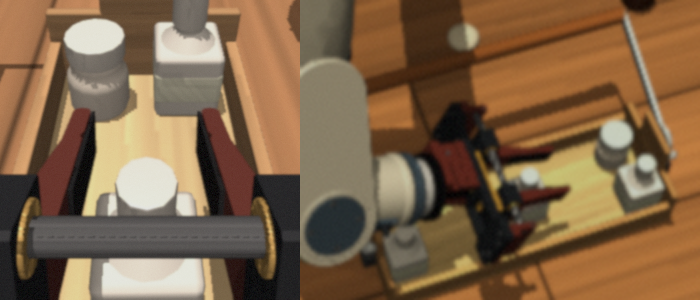

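The bottle looks upright, with its cap top at wrist (317,362) and the shoulder symmetric below it. The mates are standing. I back off straight up and then level the tool.

Emit:
{"name": "move_arm", "arguments": {
  "steps": [0.1,0,-0.0415,0,0,0,0,0.2,0,-0.083,0,0,0,0,0.4,0,-0.166,0,0,0,0,0.65,0,-0.27,0,0,0,0,0.8,0,-0.33,0,0,0,0,0.8,0,-0.33,0,0,0,0]
}}

```text
time: 8.0
tcp_pos: [0.6441, 0.1001, 0.2677]
eef_rot: [-0.39, 0.587, 0.59, 0.394]
force: [-0.5, -1.3, -0.2]
grip_width: 0.502
finger_force: 0.0
```

Emit:
{"name": "move_arm", "arguments": {
  "steps": [0,0,0,0,-0.75,0,0,0,0,0,0,-0.75,0,0,0,0,0,0,-0.75,0,0,0,0,0,0,-0.75,0,0,0,0,0,0,-0.75,0,0,0,0,0,0,-0.75,0,0,0,0,0,0,-0.75,0,0,0,0,0,0,-0.75,0,0]
}}

```text
time: 9.0
tcp_pos: [0.6425, 0.1015, 0.2626]
eef_rot: [-0.001, 0.706, 0.708, -0.0]
force: [0.6, -0.1, -0.1]
grip_width: 0.501
finger_force: 0.0
```

Run:
```python
from h import *
st=r.get_state(); print(st['tcp_pos'],st['eef_rot'],st['grip_width'],st['time'],st['joints'].round(2))
C=cam('wrist',st)
for y in(.072,.09): print(y,proj(C,(.643,y,.098)),proj(C,(.643,y,.06)))
for x,z in((.498,.1447),(.502,.1447),(.498,.15)): print(x,z,proj(C,(x,.07,z)),proj(C,(x,.13,z)))
W=grab_frame('wrist'); save('pics/w6.png',W)
# bar edges: red-brown dark run along a few rows
hsv=cv2.cvtColor(W,cv2.COLOR_RGB2HSV)
for v in(40,140,240): print(v,[tuple(W[v,u]) for u in range(0,200,20)])
```

```text
[0.64246795 0.10149087 0.26255405] [-5.30456501e-04  7.06155471e-01  7.08056521e-01 -3.64757904e-04] 0.5011286685014013 9.0 [0.14 0.44 1.55 0.   1.15 0.14]
0.072 [316.48931053 261.52100336] [316.43276956 246.69062793]
0.09 [316.56501139 239.71249578] [316.49986815 226.88900686]
0.498 0.1447 [103.97952087 287.16190729] [ 89.75205604 200.51202676]
0.502 0.1447 [109.8448063  287.17773791] [ 96.01854308 200.52927303]
0.498 0.15 [100.07345549 290.34599814] [ 85.29308522 202.20991665]
40 [(np.uint8(185), np.uint8(131), np.uint8(88)), (np.uint8(177), np.uint8(123), np.uint8(85)), (np.uint8(174), np.uint8(122), np.uint8(83)), (np.uint8(200), np.uint8(128), np.uint8(83)), (np.uint8(71), np.uint8(44), np.uint8(24)), (np.uint8(195), np.uint8(138), np.uint8(93)), (np.uint8(221), np.uint8(156), np.uint8(107)), (np.uint8(202), np.uint8(142), np.uint8(98)), (np.uint8(209), np.uint8(146), np.uint8(100)), (np.uint8(119), np.uint8(83), np.uint8(57))]
140 [(np.uint8(110), np.uint8(77), np.uint8(53)), (np.uint8(105), np.uint8(72), np.uint8(50)), (np.uint8(106), np.uint8(72), np.uint8(48)), (np.uint8(170), np.uint8(118), np.uint8(81)), (np.uint8(184), np.uint8(118), np.uint8(75)), (np.uint8(171), np.uint8(120), np.uint8(82)), (np.uint8(210), np.uint8(147), np.uint8(101)), (np.uint8(209), np.uint8(148), np.uint8(102)), (np.uint8(218), np.uint8(153), np.uint8(105)), (np.uint8(121), np.uint8(85), np.uint8(57))]
240 [(np.uint8(98), np.uint8(68), np.uint8(46)), (np.uint8(108), np.uint8(78), np.uint8(53)), (np.uint8(103), np.uint8(71), np.uint8(48)), (np.uint8(103), np.uint8(72), np.uint8(50)), (np.uint8(94), np.uint8(65), np.uint8(46)), (np.uint8(99), np.uint8(65), np.uint8(41)), (np.uint8(108), np.uint8(76), np.uint8(52)), (np.uint8(120), np.uint8(86), np.uint8(58)), (np.uint8(124), np.uint8(87), np.uint8(57)), (np.uint8(122), np.uint8(87), np.uint8(58))]
```

View pics/w6.png

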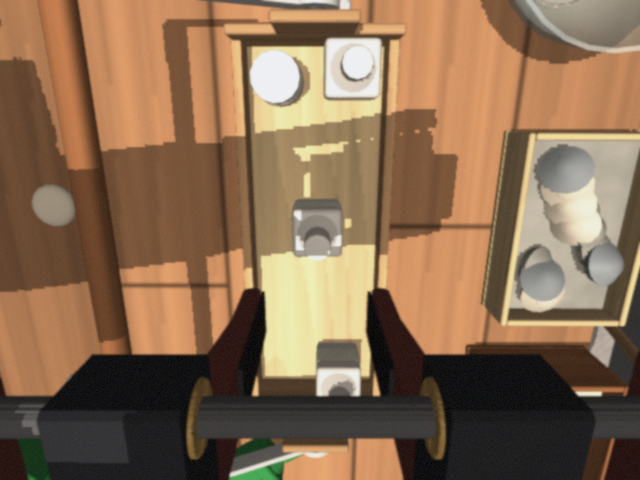

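The bottle stands upright, with its cap top at about (317,238), which puts it at y ≈ 0.09. The jar (275,77), mate_c (353,68) and mate_a (338,385) are standing. The bar is centred at about (90,200), as predicted from the triangulated position (0.498, z 0.145). Now the handle.

Emit:
{"name": "move_arm", "arguments": {
  "steps": [-0.14,-0.722,0,0,0,0,0,-0.14,-0.722,0,0,0,0,0,-0.14,-0.722,0,0,0,0,0,-0.14,-0.722,0.2,0,0,0,0,-0.14,-0.722,0.4,0,0,0,0,-0.14,-0.722,0.57,0,0,0,0,-0.14,-0.722,0.57,0,0,0,0]
}}

```text
time: 9.93
tcp_pos: [0.4967, 0.0712, 0.147]
eef_rot: [-0.002, 0.708, 0.707, -0.002]
force: [-0.3, 0.7, 0.2]
grip_width: 0.502
finger_force: 0.0
```

Emit:
{"name": "move_arm", "arguments": {
  "steps": [0,0,0,0,0,0,-0.3,0,0,0,0,0,0,-1,0,0,0,0,0,0,-1,0,0,0,0,0,0,-1],
  "grip_force": 15
}}

```text
time: 10.42
tcp_pos: [0.4981, 0.0723, 0.1496]
eef_rot: [-0.0, 0.707, 0.707, -0.0]
force: [-5.0, -0.0, 2.3]
grip_width: 0.22
finger_force: 15.0
```

Run:
```python
from h import *
st=r.get_state(); print(st['tcp_pos'],st['force'],st['grip_width']*88,st['finger_force'],st['time'])
x0,z0=st['tcp_pos'][0],st['tcp_pos'][2]-.003
px,pz=x0+.155*np.sqrt(1-((z0-.085)/.155)**2),.085
print('pivot',px,'q0',np.arcsin((z0-pz)/.155))
q0=np.arcsin((z0-pz)/.155)
for q in np.linspace(q0,1.6,11)[1:]:
    print(round(q,2),'ty %.3f tz %.3f'%((px-.155*np.cos(q)-x0)/.2,-(pz+.155*np.sin(q)-z0)/.2))
```

```text
[0.49808302 0.07226213 0.14960868] [-4.97314820e+00 -1.18828438e-03  2.25884136e+00] 19.396450177391415 14.99838575720787 10.425
pivot 0.6403130123916416 q0 0.40876387178108814
0.53 ty 0.042 tz -0.082
0.65 ty 0.093 tz -0.159
0.77 ty 0.153 tz -0.229
0.89 ty 0.221 tz -0.292
1.0 ty 0.295 tz -0.346
1.12 ty 0.376 tz -0.391
1.24 ty 0.461 tz -0.426
1.36 ty 0.550 tz -0.450
1.48 ty 0.642 tz -0.464
1.6 ty 0.734 tz -0.467
```

Emit:
{"name": "move_arm", "arguments": {
  "steps": [0,0.02,-0.04,0,0,0,-1,0,0.042,-0.082,0,0,0,-1,0,0.067,-0.12,0,0,0,-1,0,0.093,-0.159,0,0,0,-1,0,0.122,-0.195,0,0,0,-1,0,0.153,-0.229,0,0,0,-1,0,0.187,-0.262,0,0,0,-1,0,0.221,-0.292,0,0,0,-1,0,0.258,-0.32,0,0,0,-1,0,0.295,-0.346,0,0,0,-1]
}}

```text
time: 11.68
tcp_pos: [0.5543, 0.0723, 0.2201]
eef_rot: [-0.003, 0.707, 0.707, -0.003]
force: [-17.6, -0.9, 21.0]
grip_width: 0.223
finger_force: 15.0
```

Run:
```python
from h import *
st=r.get_state(); print(st['tcp_pos'],st['force'],st['grip_width']*88,st['finger_force'],st['time'])
x0,z0=st['tcp_pos'][0],st['tcp_pos'][2]-.003
for px in (.640,.643): print(px,np.hypot(px-x0,z0-.085),np.arctan2(z0-.085,px-x0))
```

```text
[0.55433534 0.07226707 0.22012753] [-17.63665913  -0.94848062  20.96568186] 19.662238471403697 15.01145638525486 11.675
0.64 0.15746783151881857 0.9955831166244412
0.643 0.15911978479020392 0.9797627457833907
```

Emit:
{"name": "move_arm", "arguments": {
  "steps": [0,0,-0.01,0,0,0,-1,0,-0.005,-0.02,0,0,0,-1,0,-0.005,-0.02,0,0,0,-1],
  "grip_force": 10
}}

```text
time: 12.05
tcp_pos: [0.5578, 0.0723, 0.2227]
eef_rot: [0.001, 0.707, 0.707, 0.001]
force: [2.4, -0.5, -2.0]
grip_width: 0.223
finger_force: 10.0
```

Emit:
{"name": "move_arm", "arguments": {
  "steps": [0,0.035,-0.021,0,0,0,-1,0,0.07,-0.04,0,0,0,-1,0,0.105,-0.057,0,0,0,-1,0,0.14,-0.072,0,0,0,-1,0,0.177,-0.085,0,0,0,-1,0,0.214,-0.096,0,0,0,-1],
  "grip_force": 20
}}

```text
time: 12.8
tcp_pos: [0.5981, 0.0723, 0.2424]
eef_rot: [-0.002, 0.707, 0.707, -0.002]
force: [-12.3, -1.4, 9.0]
grip_width: 0.221
finger_force: 20.0
```

Emit:
{"name": "move_arm", "arguments": {
  "steps": [0,0.03,-0.015,0,0,0,-1,0,0.06,-0.022,0,0,0,-1,0,0.087,-0.027,0,0,0,-1,0,0.114,-0.031,0,0,0,-1,0,0.14,-0.034,0,0,0,-1,0,0.167,-0.035,0,0,0,-1,0,0.19,-0.037,0,0,0,-1,0,0.205,-0.037,0,0,0,-1,0,0.205,-0.037,0,0,0,-1]
}}

```text
time: 13.92
tcp_pos: [0.6413, 0.0722, 0.2489]
eef_rot: [0.001, 0.707, 0.707, 0.0]
force: [5.7, -1.4, -4.6]
grip_width: 0.221
finger_force: 20.0
```

Emit:
{"name": "move_arm", "arguments": {
  "steps": [0,0.005,0,0,0,0,-1,0,0.005,0,0,0,0,-0.3,0,0.005,0,0,0,0,0,0,0.005,0,0,0,0,0,0,0.005,-0.15,0,0,0,0,0,0.005,-0.4,0,0,0,0,0,0.005,-0.6,0,0,0,0,0,0.005,-0.6,0,0,0,0]
}}

```text
time: 14.92
tcp_pos: [0.6431, 0.0726, 0.3732]
eef_rot: [0.002, 0.707, 0.707, 0.003]
force: [0.7, 0.2, -0.1]
grip_width: 0.503
finger_force: 0.0
```

Emit:
{"name": "move_arm", "arguments": {
  "steps": [-0.3,-0.9,0,0,0,0,0,-0.9,-0.9,0,0,0,0,0,-0.9,-0.9,0,0,0,0,0,-0.9,-0.9,0,0,0,0,0,-0.9,-0.9,0,0,0,0,0,-0.9,-0.9,0,0,0,0,0]
}}

```text
time: 15.68
tcp_pos: [0.4614, -0.108, 0.3685]
eef_rot: [-0.0, 0.708, 0.707, 0.0]
force: [0.7, -0.7, 0.1]
grip_width: 0.502
finger_force: 0.0
```

Run:
```python
from h import *
st=r.get_state(); print(st['tcp_pos'],st['force'],st['time'])
t0=cv2.cvtColor(cv2.imread('pics/top0.png'),cv2.COLOR_BGR2RGB); s0=cv2.cvtColor(cv2.imread('pics/scene0.png'),cv2.COLOR_BGR2RGB)
t=grab_frame('top'); s=grab_frame('scene'); save('pics/top7.png',t); save('pics/scene7.png',s)
T=cam('top');S=cam('scene')
white=lambda im: ((im.min(2)>120)&(np.ptp(im.astype(int),axis=2)<40)).astype(np.uint8)
def blobs(im,x0,y0,x1,y1):
    n,l,st,c=cv2.connectedComponentsWithStats(white(im[y0:y1,x0:x1])); return [(int(a[4]),(c[i]+(x0,y0)).round(1)) for i,a in enumerate(st) if i and a[4]>15]
print('top white before',blobs(t0,195,130,390,230)); print('after',blobs(t,195,130,390,230))
print('scene white before',blobs(s0,255,185,455,335)); print('after',blobs(s,255,185,455,335))
# bar: reddish-brown pixels; expected places upright
for n,C,im,im0 in(('top',T,t,t0),('scene',S,s,s0)):
    for y in (-.05,0,.04,.12,.2):
        p=proj(C,(.642,y,.24)); u,v=p.astype(int); col=[tuple(int(k) for k in im[v+d,u]) for d in(-14,-7,-3,0,3,7,14)]
        print(n,y,p.round(0),col)
```

```text
[ 0.46137054 -0.10800144  0.36851481] [ 0.73515931 -0.7140903   0.05098521] 15.675
top white before [(400, array([223. , 152.7])), (394, array([357.9, 156.6])), (161, array([198.8, 177.7])), (212, array([379.9, 183. ])), (626, array([302.2, 168.8])), (274, array([224.2, 178.7])), (23, array([230. , 188.8]))]
after [(894, array([373.5, 178.4])), (654, array([380.3, 192.2])), (153, array([223.2, 146.4])), (132, array([357.7, 149.8])), (104, array([222.9, 159.9])), (368, array([284.8, 166. ])), (149, array([357.6, 162.7])), (270, array([224.2, 178.7]))]
scene white before [(116, array([427.7, 223.9])), (153, array([277.6, 268.8])), (163, array([413. , 251.8])), (60, array([427.8, 266.4])), (163, array([423.6, 276.1])), (437, array([351.7, 286.1])), (261, array([306.6, 307.4])), (18, array([289. , 308.5]))]
after [(165, array([413. , 251.9])), (39, array([428.5, 267.5])), (147, array([366.4, 277. ])), (110, array([426.6, 278.6])), (33, array([309.5, 302. ])), (25, array([299.3, 303.5])), (98, array([308.6, 313.7]))]
top -0.05 [352. 136.] [(195, 134, 81), (200, 141, 89), (156, 96, 53), (1
[... 539 characters left out ...]
8), (132, 81, 44), (146, 108, 65), (182, 183, 172)]
scene -0.05 [313. 258.] [(91, 57, 28), (90, 55, 28), (128, 74, 33), (146, 83, 35), (112, 63, 27), (77, 48, 26), (89, 57, 29)]
scene 0 [336. 251.] [(166, 106, 57), (175, 112, 58), (142, 85, 40), (140, 80, 36), (112, 63, 27), (130, 81, 41), (165, 115, 61)]
scene 0.04 [354. 246.] [(165, 107, 55), (173, 112, 57), (131, 75, 32), (136, 78, 34), (102, 57, 24), (146, 91, 46), (180, 125, 67)]
scene 0.12 [390. 236.] [(165, 107, 55), (166, 107, 55), (128, 75, 34), (145, 83, 36), (111, 61, 26), (139, 88, 45), (158, 110, 60)]
scene 0.2 [425. 225.] [(167, 108, 56), (164, 105, 54), (129, 74, 34), (151, 86, 37), (109, 61, 27), (143, 90, 46), (154, 99, 51)]
```

The bar lies exactly at the upright position in both views. The bottle, jar and mates are standing, and the arm is clear.

```bash
python3 -c "
from rig import workorder; print(workorder.hand_in())"
```

```text
the job is handed in; nothing more can be done
None
```

The job is handed in at about 16 s of the 54 s allowed: the tipped bottle stands upright between the others, the handle is up in its catch with the gripper clear of it, and the last camera check showed the jar and the other two bottles in place.

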